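Touch the spice cupboard open

TASK

Of the paste tin and the kitchen timer, one stands in front of the left-hand door of the little two-door cupboard: first slide it along the worktop until it is out of that door's whole swing, upright and without lifting it. Then press the left-hand door in, on the side away from its hinge, so that its touch catch lets go, and take the hand away so that the spring brings the door ajar; leave it standing ajar. Keep the right-hand door shut and leave the other things where they are.

Things in the scene. Friction and masses are not known exactly. Their poses are not given: they have to be found in the camera images.
- cupboard: low wooden cupboard with two white handleless doors, fixed; 310 wide (y), 98 deep (x), 152 mm high. Origin: on the worktop, on the line between the doors; x to its back, y to its left as the robot sees it, z up. Shut doors' front faces at x = -46 mm, back at +52 mm. Each door 150 wide, 12 thick, 10 to 152 mm above the worktop; they meet at y = 0 and hinge at the outer ends (y = +-152 mm)
- left_door (a joint): left-hand door, rad: 0 shut, grows swinging out to the robot (up to 1.65), negative pressed in (stop at -0.036, 5 mm at the free edge). The catch lets go for good once pressed in 2 to 3 mm at the free edge (see left_press for the force); as the hand draws back, a spring swings the door out after it and holds it ajar at about 0.6 rad, its free edge 85 mm out
- right_door (a joint): right-hand door, the mirror image of the left one with the same catch, rad: 0 shut, grows as it opens, negative when pressed in.
- left_press (a point): a good place to press the left-hand door: on its front face, 47 mm from the cupboard's middle line and 110 mm above the worktop; moves with the door. Press along the cupboard's x: about 4 N lets the catch go here, about 5 N at mid-door. Only some 35 mm of finger need reach below the door's top, so keep the hand above it
- left_hinge (a point): the upright hinge axis of the left-hand door, half-way up; the door sweeps the 152 mm round it in front of the cupboard
- tin_mid (a point): centre of the paste tin: upright printed tin can, 57 mm in diameter, 72 mm high, about 0.18 kg, loose; the centre is 36 mm above the worktop. It starts in front of one of the two doors, the timer in front of the other, 60 to 90 mm out from the door face.
- timer_mid (a point): centre of the kitchen timer: cream-coloured, domed wind-up timer, about 58 mm across and 51 mm high, about 0.085 kg, loose, standing upright; the centre is 25 mm above the worktop
- espresso_cup: white espresso cup with a handle, 63 x 91 mm, 49 mm high, at the far left; origin under its centre; a bystander
- bottle_opener: flat bottle opener, 126 x 38 x 13 mm, lying at the right; origin under its centre; a bystander
- cork_stopper: turned wooden stopper with a cork, 31 mm in diameter, 35 mm high, at the right; origin under its centre; a bystander
There are look-alikes about, which are no part of the job. What is shaped like the part that bears timer_mid but blue or brown is not meant.

How it is judged:
By the outcome, as a careful person would: the job done as asked, in the order asked, and still so for the second after the job is handed in, with the robot touching nothing.
It also fails if it takes over 51 s, if anything falls off the work surface, if the arm or the gripper's body presses on something with over 40 N, if the wrist force passes 120 N, or if a joint passes its speed limit or range.

ROBOT

A 6-joint arm with a two-finger parallel gripper is mounted at the origin on a cart in front of the work surface, level with it; the furniture and walls round the work are solid. World frame = base frame: x ahead of the robot, y to its left, z up, the work surface at z = 0. Lengths are in m, angles in rad, forces in N, time in s.
With the tool pointing down it reaches from about 0.425 to 1.125 m from the base axis. Payload 14.9 kg.
Tool frame: the origin (TCP) lies between the finger pads; the fingertips stand 25 mm ahead of it and the grasp point (between the pads) lies 6 mm ahead of it; z points along the fingers, y is the line along which they close (so a half turn about z gives the same grasp; the last joint's range is limited). The gripper opens to 91 mm and grips with 3 to 60 N. Pads are 32 mm wide; open, the fingers measure 118 mm over their backs; the gripper's body (76 mm by 178 mm) begins 60 mm behind the grasp point.
Start: joints at [-1.199, 0.379, 1.734, -0, 1.028, -0.033], TCP at [0.276, -0.643, 0.239] pointing down, gripper open.
Joint ranges: [-2.77, 2.77], [-0.74, 2.19], [0, 2.66], [-1.06, 4.2], [0.31, 2.87], [-3.08, 3.08]. Speed limits (rad/s): [1.89, 1.89, 2.39, 3.14, 3.14, 3.14].

INTERFACE

Orientations are given as a unit quaternion [x, y, z, w].
In Python, from station import env gives the robot as it stands.
- The arm moves only by the tool carry_out, never from a script. Its argument "steps" is a list of rows, each a list of 5 numbers: the opening in per cent of the stroke, from 0 (shut) to 100 (fully open), then the shift along the tool's x, y, z in cm, then the turn about the tool's z in degrees. A call has 1 to 12 rows; each row shifts and turns the commanded pose from where the row before left it, along the tool's axes as they then stand; what a row does not reach is not made up. A row lasts 1/8 s, in which the tool goes at most 62.5 mm and 10.7 degrees, less where a joint would pass 70% of its speed; a pose out of reach is approached as far as the arm can. A call with a gripper value outside its range is refused whole. The fingers move at their own pace and stop on an object; "squeeze" is the grip in N (left out, the last holds). Time passes only in rows, so rows that do not move let the fingers close. It gives the time, the measured TCP pose, the force, the opening and the grip force at its end, in the units of the state.
- env.sense(): the state, without advancing time (a new reading comes with each control period).
- env.camera(name): name is "side" or "top" or "wrist"; returns a dict with "img" (420x560x3 uint8, red, green, blue), "fx", "fy", "cx", "cy" (pixels), "k1" (the pictures are not rectified: a ray, as slopes to the right and down, at radius r is drawn at 1 + k1 r^2 times it, then the intrinsics apply), "T" (4x4, takes a point from camera to world coordinates). Camera axes: x right, y up, looking along -z (the intrinsics and any distortion apply to the point x, -y, -z); pixel columns grow to the right and rows downward; lengths in m; the calibration is good to about 2 mm. A picture is of the moment at which its call begins. There is no depth.
- env.finish_job(): hands the job in; it is judged then, once.
The state is a dict: "t": time; "joint_positions": joint angles; "dq": joint speeds; "tau": joint torques, N m; "tool_pos": TCP position; "tool_rot": TCP orientation; "contact_force": force on the tool from outside, world axes, zero at the start; "wrist_torque": the same for the moment, N m; "gripper_width": finger opening in m; "finger_force": force on a finger pad.
Only numpy, scipy, OpenCV 4.12 (cv2) and the standard library are available. Lean on these libraries where they do the work, as an engineer would, in place of code of your own. Each camera call takes 0.05 s, during which the arm holds its last target. There are 200 camera calls.

## Working session

There is one attempt and no reset: what is moved stays moved. The work goes in short steps, Python scripts to look and compute and a tool call to move; the robot and the scene stay as the last step left them, time stands still between calls to the robot, and variables do not carry over. Pictures are saved under pics/ and viewed, at most 10 in all, crops included, and the job is handed in when it is done.

Besides the shell and the picture viewer there is one more tool, called after ">>>" as name([rows], argument=value, ...), one row to a line, values as JSON. carry_out: Moves the arm, as the interface text tells. Its arguments: {"type":"object","properties":{"steps":{"type":"array","items":{"type":"array","items":{"type":"number"}}},"squeeze":{"type":"number"}},"required":["steps"]}

```bash
mkdir -p pics; ls; python3 - <<'E'
from station import env
import cv2
s=env.sense(); print(s['t'],s['tool_pos'],s['tool_rot'],s['gripper_width'])
for n in ['side','top']:
    c=env.camera(n); cv2.imwrite(f'pics/{n}0.png',c['img'][:,:,::-1]); print(n,c['fx'],c['cx'],c['cy'],c['k1'],c['T'].round(3).tolist() if hasattr(c['T'],'round') else c['T'])
E
```

```text
pics
0.0 [ 0.27553237 -0.64308784  0.23830589] [ 9.79593521e-01  2.00988183e-01 -8.89965298e-05 -5.24798003e-04] 0.09129031117260275
side 482.93248565036475 271.3807751594405 206.060837914575 -0.08993102385368128 [[-0.963, 0.085, -0.255, 0.11], [-0.268, -0.39, 0.881, 1.261], [-0.024, 0.917, 0.399, 0.632], [0.0, 0.0, 0.0, 1.0]]
top 433.65156849915894 276.5161183835197 208.21758729280393 -0.12233408179974235 [[-0.01, 0.987, -0.163, 0.27], [-1.0, -0.009, 0.01, 0.031], [0.009, 0.163, 0.987, 1.349], [0.0, 0.0, 0.0, 1.0]]
```

View pics/top0.png

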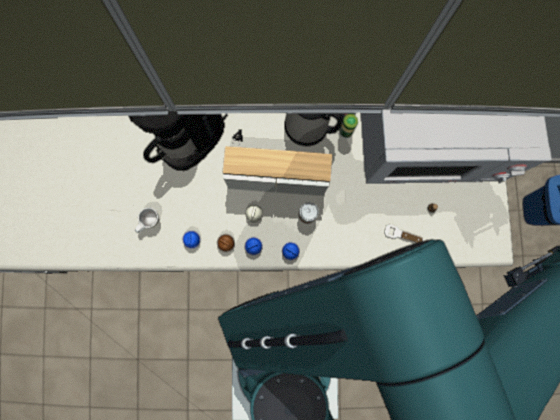

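View pics/side0.png

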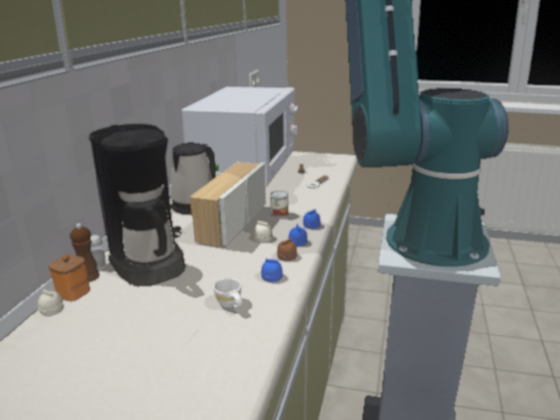

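Top view: a cream timer stands at (254,212) before the left-hand door and the tin at (308,212) before the right. Look-alikes are blue at (191,239), (253,246) and (290,250), brown at (226,242), and a cream one far left by the wall at side (50,302). I choose the cream one at top (254,212), which is the one at side (263,232). The cup is at (148,217).

```bash
cat > h.py <<'E'
import numpy as np, cv2
from station import env
def ray(c,px):
    K=np.array([[c['fx'],0,c['cx']],[0,c['fy'],c['cy']],[0,0,1]])
    u=cv2.undistortPoints(np.array([[px]],float),K,np.array([c['k1'],0,0,0,0]))[0,0]
    T=np.array(c['T']); return T[:3,3],T[:3,:3]@np.array([u[0],-u[1],-1.])
def onz(c,px,z):
    o,d=ray(c,px); return o+d*(z-o[2])/d[2]
def blobs(mask,amin):
    n,l,s,ce=cv2.connectedComponentsWithStats(mask.astype(np.uint8))
    return [(s[i].tolist(),ce[i]) for i in range(1,n) if s[i,4]>=amin]
E
python3 - <<'E'
from h import *
c=env.camera('top'); im=c['img']; hsv=cv2.cvtColor(im,cv2.COLOR_RGB2HSV)
cv2.imwrite('pics/crop_top.png',cv2.resize(im[130:270,130:330,::-1],None,fx=4,fy=4,interpolation=cv2.INTER_CUBIC))
m=(hsv[...,0]>8)&(hsv[...,0]<25)&(hsv[...,1]>90)&(hsv[...,2]>120); m[:, :200]=0; m[:,345:]=0; m[200:]=0
cs,_=cv2.findContours(m.astype(np.uint8),0,1); k=max(cs,key=cv2.contourArea)
q=cv2.boxPoints(cv2.minAreaRect(k)); print('wood',q.round(1).tolist()); 
for p in q: print(onz(c,p,.152).round(4))
b=(hsv[...,0]>105)&(hsv[...,0]<130)&(hsv[...,1]>150)
for s,ce in blobs(b,60): print('blue',ce.round(1),s[4],onz(c,ce,.025).round(3))
for n,p,z in [('timer',(254,212),.03),('tin',(308,212),.072),('brown',(226,242),.03),('cup',(149,217),.03)]: print(n,onz(c,p,z).round(3))
E
```

```text
wood [[222.89999389648438, 172.60000610351562], [224.8000030517578, 146.0], [331.29998779296875, 153.8000030517578], [329.3999938964844, 180.39999389648438]]
[0.5724 0.1702 0.152 ]
[0.6511 0.1656 0.152 ]
[ 0.6254 -0.1401  0.152 ]
[ 0.5471 -0.1319  0.152 ]
blue [553.3 203. ] 316 [ 0.499 -0.897  0.025]
blue [190.9 239.2] 197 [0.395 0.281 0.025]
blue [253.  245.7] 201 [0.374 0.09  0.025]
blue [290.3 250.7] 204 [ 0.358 -0.023  0.025]
timer [0.477 0.087 0.03 ]
tin [ 0.469 -0.076  0.072]
brown [0.386 0.173 0.03 ]
cup [0.464 0.413 0.03 ]
```

View pics/crop_top.png

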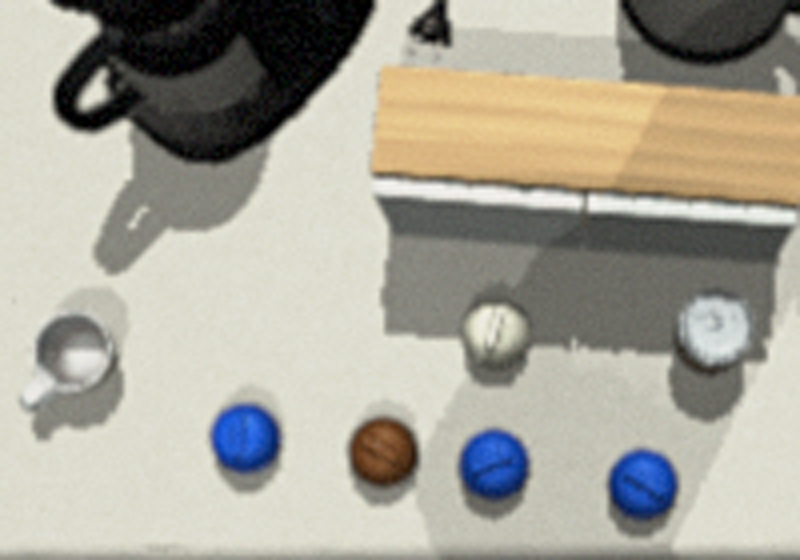

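The crop shows the cream timer at crop (496,332), alone before the left door; the door seam is at crop (587,212). Now I get the cupboard frame and the timer's place in that frame.

```bash
python3 - <<'E'
from h import *
c=env.camera('top')
P=lambda u,v,z: onz(c,(130+(u+.5)/4-.5,130+(v+.5)/4-.5),z)
L,R,M=P(374,194,.152),P(797,223,.152),P(587,211,.152)
print('front edge',L,R,M,np.linalg.norm(L-R)); yv=(L-R)[:2]; yv/=np.linalg.norm(yv); xv=np.array([yv[1],-yv[0]])
O=((L+R)/2)[:2]; print('mid',O,'seam along y',(M[:2]-O)@yv,(M[:2]-O)@xv); O=O+.046*xv
print('origin',O,'yaw deg',np.degrees(np.arctan2(xv[1],xv[0])))
np.save('fr.npy',np.array([O,xv,yv]))
H=O+xv*-.040+yv*.152; print('hinge',H,'press',O-.046*xv+.047*yv)
for n,p in [('timer',P(496,332,.028)),('tin',P(714,328,.072)),('brown',P(383,452,.028)),('blueL',P(246,438,.028)),('blue2',P(494,464,.028)),('cup',P(75,350,.035))]:
    d=p[:2]-O; print(n,p.round(3),'cup frame',(d@xv).round(3),(d@yv).round(3),'from hinge',np.linalg.norm(p[:2]-H).round(3))
s=env.camera('side'); print('side timer', onz(s,(263,233),.025))
E
```

```text
front edge [0.55615338 0.16928945 0.152     ] [ 0.53261035 -0.13004015  0.152     ] [0.54241566 0.0185087  0.152     ] 0.30025403130808587
mid [0.54438186 0.01962465] seam along y -0.0012666858543458458 -0.0018726475499041676
origin [0.59024024 0.01601778] yaw deg -4.4971981995545685
hinge [0.56228176 0.17068621] press [0.54806715 0.06647995]
timer [0.476 0.088 0.028] cup frame -0.12 0.063 from hinge 0.119
tin [ 0.47  -0.076  0.072] cup frame -0.112 -0.101 from hinge 0.263
brown [0.384 0.175 0.028] cup frame -0.218 0.142 from hinge 0.178
blueL [0.395 0.28  0.028] cup frame -0.215 0.248 from hinge 0.2
blue2 [0.374 0.09  0.028] cup frame -0.221 0.057 from hinge 0.205
cup [0.463 0.413 0.035] cup frame -0.158 0.386 from hinge 0.262
side timer [0.4715175  0.10552451 0.025     ]
```

```bash
cat >> h.py <<'E'
from scipy.spatial.transform import Rotation as Ro
def rep():
    s=env.sense(); O,xv,yv=np.load('fr.npy'); R=Ro.from_quat(s['tool_rot']).as_matrix(); p=np.array(s['tool_pos'])
    d=p[:2]-O; hx=np.degrees(np.arctan2(R[1,0],R[0,0]))
    print('t',round(s['t'],2),'tcp cup-frame mm',round(d@xv*1e3,1),round(d@yv*1e3,1),round(p[2]*1e3,1),'heading',hx.round(2),'cup',np.degrees(np.arctan2(xv[1],xv[0])).round(2),'F',np.round(s['contact_force'],1),'w',round(s['gripper_width']*1e3,1),'ff',s['finger_force'])
    return s
E
python3 - <<'E'
from h import *
rep(); O,xv,yv=np.load('fr.npy')
c=env.camera('top'); s=env.camera('side')
f=lambda p:(((p[:2]-O)@xv).round(3),((p[:2]-O)@yv).round(3))
print('coffee base top', f(onz(c,(182,170),.03)),f(onz(c,(182,170),.2)),'side',f(onz(s,(150,277),0.)),f(onz(s,(183,262),0.02)))
print('target world',O-.078*xv+.335*yv)
E
```

```text
t 0.25 tcp cup-frame mm -261.9 -681.9 238.6 heading 23.19 cup -4.5 F [ 0.1  0.1 -0.1] w 91.0 ff 0.0
coffee base top (np.float64(-0.001), np.float64(0.298)) (np.float64(-0.042), np.float64(0.259)) side (np.float64(0.076), np.float64(0.347)) (np.float64(0.014), np.float64(0.285))
target world [0.53874785 0.35610238]
```

>>> carry_out([
  [100,0,0,0,9.2],
  [100,0,0,0,9.2],
  [100,0,0,0,9.3],
])

```text
t: 0.72
tool_pos: [0.2757, -0.6434, 0.2389]
tool_rot: [0.999, -0.042, -0.0, -0.0]
contact_force: [-0.3, -0.6, 0.8]
gripper_width: 0.091
finger_force: 0.0
```

>>> carry_out([
  [100,1.2,-5,0,0],
  [100,1.2,-5,0,0],
  [100,1.2,-5,0,0],
  [100,1.2,-5,0,0],
  [100,1.2,-5,0,0],
  [100,1.2,-5,0,0],
  [100,1.2,-5,0,0],
  [100,1.2,-5,0,0],
  [100,1.2,-5,0,0],
  [100,1.2,-5,0,0],
  [100,1.2,-5,0,0],
  [100,1.0,-5,0,0],
])

```text
t: 2.22
tool_pos: [0.4648, -0.0548, 0.2392]
tool_rot: [0.999, -0.039, 0.0, 0.0]
contact_force: [-0.2, -0.3, 0.5]
gripper_width: 0.091
finger_force: 0.0
```

>>> carry_out([
  [100,0,-5,0,0],
  [100,0,-5,0,0],
  [100,0,-4.5,0,0],
  [100,0,0,0,0],
  [100,0,0,0,0],
])

```text
t: 2.85
tool_pos: [0.4757, 0.0879, 0.2389]
tool_rot: [0.999, -0.039, -0.0, 0.0]
contact_force: [0.3, -0.4, -0.1]
gripper_width: 0.0912
finger_force: 0.0
```

```bash
python3 - <<'E'
from h import *
rep(); c=env.camera('wrist'); cv2.imwrite('pics/w1.png',c['img'][:,:,::-1])
E
```

```text
t 2.85 tcp cup-frame mm -119.9 62.7 238.9 heading -4.48 cup -4.5 F [ 0.3 -0.4 -0.1] w 91.2 ff 0.0
```

View pics/w1.png

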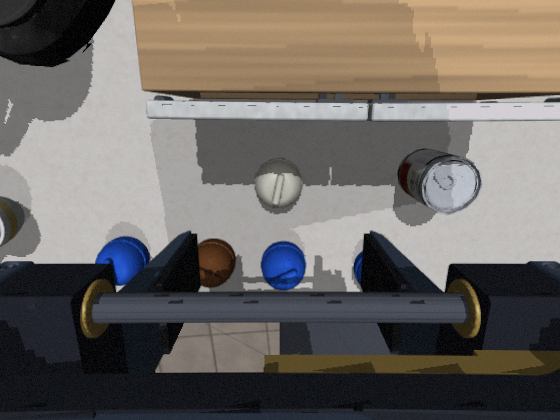

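The wrist view shows the cream timer at (278,185), the tin at (440,182), the left door's top front edge from (148,119) to the seam at (370,120), and blue and brown look-alikes behind. I use it to check the measurements.

```bash
python3 - <<'E'
from h import *
O,xv,yv=np.load('fr.npy'); c=env.camera('wrist')
f=lambda p:(np.round((p[:2]-O)@xv*1e3,1),np.round((p[:2]-O)@yv*1e3,1))
for n,p,z in [('doorL',(148,119),.152),('seam',(370,120),.152),('timer',(278,185),.025),('tin top',(449,182),.072),('blue2',(283,265),.025),('coffee edge',(60,65),.05)]: print(n,f(onz(c,p,z)))
im=c['img'].astype(int); hsv=cv2.cvtColor(c['img'],cv2.COLOR_RGB2HSV)
E
```

```text
doorL (np.float64(-45.5), np.float64(151.5))
seam (np.float64(-46.1), np.float64(1.6))
timer (np.float64(-118.4), np.float64(64.7))
tin top (np.float64(-105.6), np.float64(-99.0))
blue2 (np.float64(-215.6), np.float64(59.0))
coffee edge (np.float64(-0.3), np.float64(265.1))
```

>>> carry_out([
  [100,0.1,-0.1,5,0],
  [100,0,0,5,0],
  [100,0,0,5,0],
  [100,0,0,3,0],
  [100,0,0,1.6,0],
  [100,0,0,1,0],
  [100,0,0,0,0],
])

```text
t: 3.82
tool_pos: [0.4771, 0.0888, 0.0331]
tool_rot: [0.999, -0.039, 0.0, -0.0]
contact_force: [-0.4, 0.8, 0.4]
gripper_width: 0.0913
finger_force: 0.0
```

```bash
python3 -c "
from h import *
rep()"
```

```text
t 3.83 tcp cup-frame mm -118.5 63.7 33.1 heading -4.53 cup -4.5 F [-0.4  0.8  0.4] w 91.3 ff 0.0
```

>>> carry_out([
  [75,0,0,0,0],
  [70,0,0,0,0],
  [60,0,0,0,0],
  [55,0,0,0,0],
  [55,0,0,0,0],
  [55,0,0,0,0],
], squeeze=4)

```text
t: 4.58
tool_pos: [0.477, 0.0891, 0.0331]
tool_rot: [0.999, -0.039, 0.0, -0.0]
contact_force: [-0.7, -0.1, 4.7]
gripper_width: 0.0534
finger_force: 4.0
```

```bash
python3 -c "
from h import *
rep()"
```

```text
t 4.58 tcp cup-frame mm -118.6 63.9 33.1 heading -4.51 cup -4.5 F [-0.7 -0.1  4.7] w 53.4 ff 4.000143168523209
```

>>> carry_out([
  [55,0.1,-0.5,0,0],
  [55,0.1,-1,0,0],
  [55,0.1,-1,0,0],
  [55,0.1,-1,0,0],
  [55,0.1,-1,0,0],
  [55,0,-0.5,0,0],
], squeeze=3)

```text
t: 5.32
tool_pos: [0.4859, 0.1392, 0.0329]
tool_rot: [0.999, -0.039, 0.0, -0.0]
contact_force: [0.0, -3.9, 4.8]
gripper_width: 0.0534
finger_force: 3.0
```

```bash
python3 -c "
from h import *
rep()
a=env.camera('wrist')['img'][100:320,150:420]; b=env.camera('side')['img'][170:320,170:380]
cv2.imwrite('pics/m1.png',np.hstack([cv2.resize(a,(400,326)),cv2.resize(b,(400,326))])[:,:,::-1])"
```

```text
t 5.33 tcp cup-frame mm -113.7 114.6 32.9 heading -4.48 cup -4.5 F [ 0.  -3.9  4.8] w 53.4 ff 3.0003114297869615
```

View pics/m1.png

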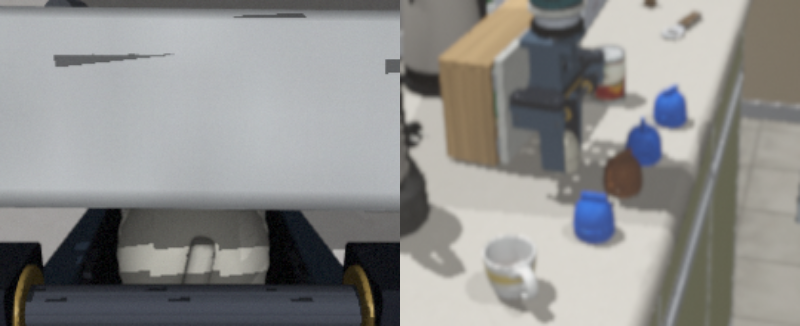

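The timer is held upright between the fingers (at left (195,250)) and slides along; side view agrees. I continue.

>>> carry_out([
  [55,0.1,-0.7,0,0],
  [55,0.1,-1,0,0],
  [55,0.1,-1,0,0],
  [55,0.1,-1,0,0],
  [55,0.1,-1,0,0],
  [55,0.1,-1,0,0],
  [55,0.1,-1,0,0],
  [55,0.1,-1,0,0],
  [55,0.1,-1,0,0],
  [55,0.1,-1,0,0],
  [55,0.1,-1,0,0],
  [55,0.1,-1,0,0],
])

```text
t: 6.92
tool_pos: [0.507, 0.2548, 0.0329]
tool_rot: [0.999, -0.039, -0.0, 0.0]
contact_force: [-0.9, -1.7, 2.2]
gripper_width: 0.0534
finger_force: 3.0
```

>>> carry_out([
  [55,0.1,-1,0,0],
  [55,0.1,-1,0,0],
  [55,0.1,-1,0,0],
  [55,0.1,-1,0,0],
  [55,0.1,-1,0,0],
  [55,0.1,-1,0,0],
  [55,0.1,-1,0,0],
  [55,0,-1,0,0],
  [55,0,-1,0,0],
  [55,0,-0.6,0,0],
  [55,0,0,0,0],
])

```text
t: 8.3
tool_pos: [0.5215, 0.3499, 0.033]
tool_rot: [0.999, -0.039, 0.0, -0.0]
contact_force: [-0.2, 1.6, 1.8]
gripper_width: 0.0533
finger_force: 3.0
```

```bash
python3 -c "
from h import *
rep()
a=env.camera('top')['img'][130:270,120:340]; b=env.camera('side')['img'][150:320,160:380]
cv2.imwrite('pics/m2.png',np.hstack([cv2.resize(a,(400,254)),cv2.resize(b,(400,254))])[:,:,::-1])"
```

```text
t 8.3 tcp cup-frame mm -94.7 327.5 33.0 heading -4.49 cup -4.5 F [-0.2  1.6  1.8] w 53.3 ff 3.0000726099387975
```

View pics/m2.png

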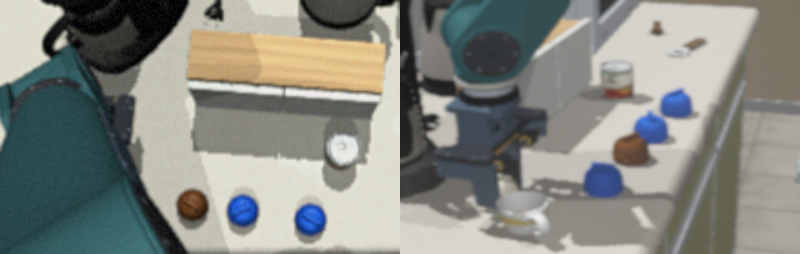

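>>> carry_out([
  [55,0,-0.5,0,0],
  [55,0,0,0,0],
  [80,0,0,0,0],
  [80,0,0,0,0],
  [80,0,0,0,0],
  [80,0,0,-1,0],
  [80,0,0,-4,0],
  [80,0,0,-6,0],
  [80,0,0,-6,0],
])

```text
t: 9.52
tool_pos: [0.5216, 0.3541, 0.2053]
tool_rot: [0.999, -0.039, 0.0, -0.0]
contact_force: [1.8, 0.5, -0.3]
gripper_width: 0.0733
finger_force: 0.0
```

```bash
python3 -c "
from h import *
rep()
c=env.camera('wrist'); cv2.imwrite('pics/w2.png',c['img'][:,:,::-1])"
```

```text
t 9.53 tcp cup-frame mm -94.9 331.7 205.3 heading -4.51 cup -4.5 F [ 1.8  0.5 -0.3] w 73.3 ff 0.0
```

View pics/w2.png

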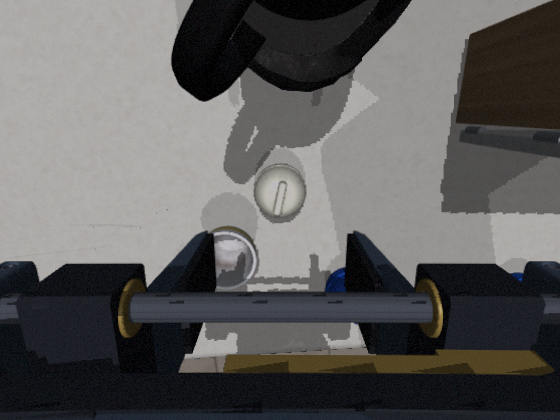

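>>> carry_out([
  [40,-0.1,2.5,0,0],
  [20,-0.1,5,0,0],
  [0,-0.1,5,0,0],
  [0,-0.2,5,0,0],
  [0,0,5,0,0],
  [0,0,4,0,0],
  [0,0,2,0,0],
  [0,0,0,0,0],
], squeeze=10)

```text
t: 10.58
tool_pos: [0.4934, 0.0691, 0.2022]
tool_rot: [0.999, -0.04, -0.001, 0.0]
contact_force: [-0.5, 0.3, -0.1]
gripper_width: 0.0003
finger_force: 0.0
```

```bash
python3 -c "
from h import *
s=rep(); O,xv,yv=np.load('fr.npy'); c=env.camera('wrist')
f=lambda p:(np.round((p[:2]-O)@xv*1e3,1),np.round((p[:2]-O)@yv*1e3,1))
cv2.imwrite('pics/w3.png',c['img'][:,:,::-1])
t=env.camera('top');h=cv2.cvtColor(t['img'],cv2.COLOR_RGB2HSV)
cv2.imwrite('pics/t3.png',cv2.resize(t['img'][130:270,120:340,::-1],None,fx=3,fy=3))"
```

```text
t 10.57 tcp cup-frame mm -100.7 45.3 202.2 heading -4.64 cup -4.5 F [-0.5  0.3 -0.1] w 0.3 ff 0.0
```

View pics/t3.png

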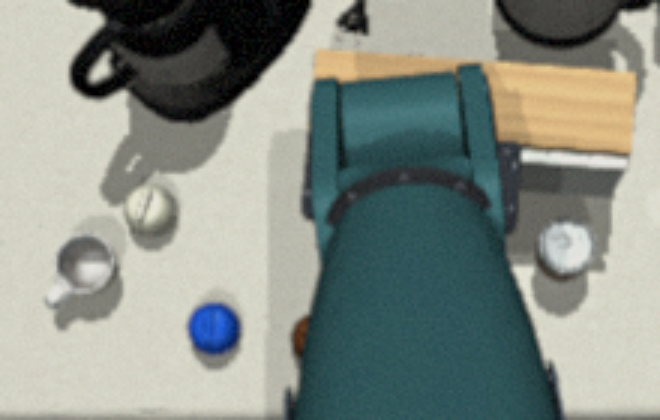

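View pics/w3.png

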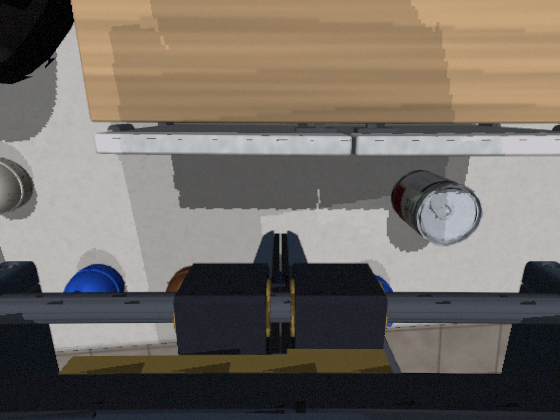

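The top view shows the timer upright at full-frame (170,200), clear of the cup, with the tin and the others unmoved. The wrist view shows closed fingertips at (280,235), left of the seam at (353,145). I lower and press.

>>> carry_out([
  [0,0,0,3,0],
  [0,0,0,3,0],
  [0,0,0,0.8,0],
  [0,1,0,0,0],
  [0,1,0,0,0],
  [0,1,0,0,0],
  [0,0.4,0,0,0],
  [0,0,0,0,0],
])

```text
t: 11.68
tool_pos: [0.5286, 0.0678, 0.1351]
tool_rot: [0.999, -0.039, 0.0, -0.0]
contact_force: [-0.1, 1.0, 0.1]
gripper_width: 0.0001
finger_force: 0.0
```

```bash
python3 -c "
from h import *
rep()"
```

```text
t 11.68 tcp cup-frame mm -65.5 46.8 135.1 heading -4.52 cup -4.5 F [-0.1  1.   0.1] w 0.1 ff 0.0
```

>>> carry_out([
  [0,0.2,0,0,0],
  [0,0.1,0,0,0],
  [0,0.1,0,0,0],
  [0,0,0,0,0],
])

```text
t: 12.18
tool_pos: [0.532, 0.0676, 0.1348]
tool_rot: [0.999, -0.039, -0.0, 0.0]
contact_force: [-3.4, 0.4, 1.6]
gripper_width: 0.0008
finger_force: 1.8
```

```bash
python3 -c "
from h import *
rep()"
```

```text
t 12.18 tcp cup-frame mm -62.1 46.8 134.8 heading -4.51 cup -4.5 F [-3.4  0.4  1.6] w 0.8 ff 1.762949014082551
```

>>> carry_out([
  [0,0.1,0,0,0],
  [0,0.1,0,0,0],
  [0,0,0,0,0],
])

```text
t: 12.55
tool_pos: [0.5342, 0.0674, 0.1348]
tool_rot: [0.999, -0.039, -0.0, 0.0]
contact_force: [-3.9, -3.4, 1.3]
gripper_width: 0.0
finger_force: 1.9
```

```bash
python3 -c "
from h import *
rep()"
```

```text
t 12.55 tcp cup-frame mm -59.8 46.8 134.8 heading -4.51 cup -4.5 F [-3.9 -3.4  1.3] w 0.0 ff 1.931869089603424
```

>>> carry_out([
  [0,0.1,0,0,0],
  [0,0,0,0,0],
])

```text
t: 12.8
tool_pos: [0.5348, 0.0673, 0.1348]
tool_rot: [0.999, -0.039, -0.001, 0.0]
contact_force: [-8.2, -2.2, 4.1]
gripper_width: 0.0
finger_force: 3.6
```

>>> carry_out([
  [0,-0.5,0,0,0],
  [0,-1.5,0,0,0],
  [0,-3,0,0,0],
  [0,-3.5,0,0,0],
  [0,-3,0,0,0],
])

```text
t: 13.42
tool_pos: [0.4188, 0.0765, 0.1348]
tool_rot: [0.999, -0.039, 0.0, -0.0]
contact_force: [-0.7, -0.5, 0.4]
gripper_width: 0.0001
finger_force: 0.0
```

```bash
python3 -c "
from h import *
rep(); cv2.imwrite('pics/w4.png',env.camera('wrist')['img'][:,:,::-1])"
```

```text
t 13.43 tcp cup-frame mm -175.6 46.9 134.8 heading -4.51 cup -4.5 F [-0.7 -0.5  0.4] w 0.1 ff 0.0
```

View pics/w4.png

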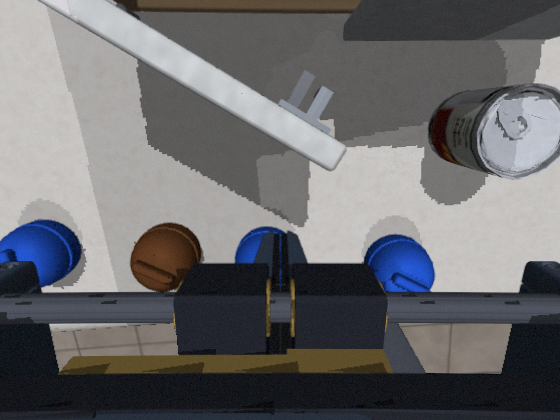

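The door stands ajar: its white top edge runs from (50,0) to its free edge at (335,158), clear of the fingertips at (280,240), and the tin is unmoved. I lift clear, let it settle, check by numbers and hand in.

>>> carry_out([
  [0,0,0,-3,0],
  [0,0,0,-5,0],
  [0,0,0,-5,0],
  [0,0,0,0,0],
  [0,0,0,0,0],
  [0,0,0,0,0],
  [0,0,0,0,0],
  [0,0,0,0,0],
])

```text
t: 14.48
tool_pos: [0.4205, 0.0764, 0.2644]
tool_rot: [0.999, -0.039, -0.001, 0.0]
contact_force: [-0.4, 0.2, 0.4]
gripper_width: 0.0002
finger_force: 0.0
```

```bash
python3 -c "
from h import *
rep(); O,xv,yv=np.load('fr.npy')
f=lambda p:(np.round((p[:2]-O)@xv*1e3,1),np.round((p[:2]-O)@yv*1e3,1))
t=env.camera('top');h=cv2.cvtColor(t['img'],cv2.COLOR_RGB2HSV)
b=(h[...,0]>105)&(h[...,0]<130)&(h[...,1]>150)
for s,ce in blobs(b,60): print('blue',ce.round(1),f(onz(t,ce,.025)))
print('timer',f(onz(t,(120+150.5/3,130+212/3),.028)))
c=env.camera('wrist'); im=c['img']; hv=cv2.cvtColor(im,cv2.COLOR_RGB2HSV)
m=(hv[...,1]<40)&(hv[...,2]>190); m[260:]=0
for s,ce in blobs(m,300): 
  print('white',s,ce.round(0))
w=env.camera('wrist')['img'].astype(int); print('still', (abs(w-im)>25).sum())
"
```

```text
t 14.47 tcp cup-frame mm -174.0 46.8 264.4 heading -4.51 cup -4.5 F [-0.4  0.2  0.4] w 0.2 ff 0.0
blue [553.9 203.9] (np.float64(-22.6), np.float64(-919.8))
blue [190.9 239.1] (np.float64(-214.9), np.float64(249.2))
blue [292.4 250.5] (np.float64(-227.6), np.float64(-63.6))
timer (np.float64(-100.4), np.float64(325.5))
white [348, 20, 212, 18, 3198] [456.  29.]
white [126, 23, 179, 128, 2478] [210.  85.]
white [11, 92, 14, 32, 304] [ 17. 108.]
white [415, 105, 38, 43, 906] [437. 123.]
still 1495
```

```bash
python3 -c "
from h import *
O,xv,yv=np.load('fr.npy')
f=lambda p:(np.round((p[:2]-O)@xv*1e3,1),np.round((p[:2]-O)@yv*1e3,1))
for i in range(2):
  c=env.camera('wrist'); hv=cv2.cvtColor(c['img'],cv2.COLOR_RGB2HSV)
  m=(hv[...,1]<40)&(hv[...,2]>190); m[260:]=0
  for s,ce in blobs(m,1000):
    x,y,w,h,_=s; print(s,f(onz(c,(x+w-4,y+h-1),.152)),f(onz(c,(x,y+h-1),.152)))
  [env.camera('top') for _ in range(4)]
rep()
"
```

```text
[348, 18, 212, 21, 3255] (np.float64(-46.9), np.float64(-144.4)) (np.float64(-45.4), np.float64(-0.6))
[126, 23, 179, 128, 2501] (np.float64(-123.0), np.float64(30.9)) (np.float64(-123.1), np.float64(165.4))
[407, 105, 46, 45, 1025] (np.float64(-122.5), np.float64(-82.6)) (np.float64(-122.4), np.float64(-50.6))
[348, 21, 212, 18, 3228] (np.float64(-46.8), np.float64(-144.6)) (np.float64(-45.2), np.float64(-0.7))
[117, 23, 188, 129, 2508] (np.float64(-123.7), np.float64(30.9)) (np.float64(-123.8), np.float64(172.5))
t 15.12 tcp cup-frame mm -173.7 46.9 265.0 heading -4.5 cup -4.5 F [ 0.3 -0.9  0.1] w 0.7 ff 0.0
```

The right door is shut (front at -46 mm). The left door's free edge stands at rest about 80 mm out, and the hand touches nothing.

```bash
python3 -c "
from station import env
print(env.finish_job())"
```

```text
the job is handed in; nothing more can be done
None
```

The timer was slid, upright, to the left out of the door's swing; the left-hand door stands ajar with its free edge about 80 mm out, the right-hand door is shut, and the job was handed in at about 15 s.

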